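# Find the hidden notch of a cam-lock knob and latch it

### The arm

A 7-joint arm with a two-finger parallel gripper is mounted at the origin on a cart in front of the work surface, level with it; the furniture and walls round the work are solid. World frame = base frame: x ahead of the robot, y to its left, z up, the work surface at z = 0. Lengths are in m, angles in degrees, forces in N, time in s.
With the tool pointing down it reaches from about 0.4 to 0.875 m from the base axis. Payload 6.5 kg.
Tool frame: the origin (TCP) lies between the finger pads; the fingertips stand 22 mm ahead of it and the grasp point (between the pads) lies 3 mm ahead of it; z points along the fingers, y is the direction in which the jaws open and shut (so a half turn about z gives the same grasp; the last joint's range is limited). The gripper opens to 88 mm and grips with 3 to 60 N. Pads are 18 mm wide; open, the fingers measure 123 mm over their backs; the gripper's body (75 mm by 187 mm) begins 45 mm behind the grasp point.
Start: joints at [-68.308, 30.733, -0.252, 88.115, 0.149, 61.152, -4.079], TCP at [0.28, 0.587, 0.261] pointing down, gripper open.
Joint ranges: [-154.64, 154.64], [-21.42, 123.67], [-72.66, 72.17], [13.99, 137.28], [-74.86, 254.86], [10.95, 109.41], [-158.01, 158.01]. Speed limits (degrees/s): [136.94, 136.94, 180, 180, 180, 180, 180].

### API

Orientations are given as a 3x3 rotation matrix whose columns are the frame's x, y, z axes.
In Python, from rig import env, cams, workorder gives the robot as it stands.
- The arm moves only by the tool jog_arm, never from a script. Its argument "motion" is a list that holds one entry, the list of rows, each a list of 7 numbers: the shift along the tool's x, y, z in m, then the turn, a rotation vector about the tool's x, y, z in degrees, then the closure, from 0 (fully open) to 1 (shut). A call has 1 to 5 rows; each row shifts and turns the commanded pose from where the row before left it, along the tool's axes as they then stand; what a row does not reach is not made up. A row lasts 1/8 s, in which the tool goes at most 62.5 mm and 10.7 degrees, less where a joint would pass 70% of its speed; a pose out of reach is approached as far as the arm can. A call is refused whole if a number of a shift passes 0.0625 or a number of a turn 10.7, either way. A call with a gripper value outside its range is refused whole. The fingers move at their own pace and stop on an object; "squeeze" is the grip in N (left out, the last holds). Time passes only in rows, so rows that do not move let the fingers close. It gives the time, the measured TCP pose, the force and the opening at its end, in the units of the state.
- env.get_obs(): the state, without advancing time (a new reading comes with each control period).
- cams.read_camera(name): name is "side" or "top"; returns (picture, depth): 420x560x3 uint8, red, green, blue; 420x560 float32, m along the optical axis (not along the pixel's ray), 0 where there is no reading.
- cams.camera_params(name): a dict with "fx", "fy", "cx", "cy" (pixels), "k1" (the pictures are not rectified: a ray, as slopes to the right and down, at radius r is drawn at 1 + k1 r^2 times it, then the intrinsics apply), "rvec" (rotation vector, rad) and "tvec" (3), from world to camera coordinates, as OpenCV has them. Camera axes: x right, y down, z forward; pixel columns grow to the right and rows downward; lengths in m; the calibration is good to about 2 mm. A picture is of the moment at which its call begins. camera_params takes no time and is no camera call.
- workorder.close_job(): hands the job in, once; it reports no verdict.
The state is a dict: "t": time; "joint_pos": joint angles; "dq": joint speeds; "joint_efforts": joint torques, N m; "eef_pos": TCP position; "tool_rot": TCP orientation; "wrist_force": force on the tool from outside, world axes, zero at the start; "torque": the same for the moment, N m; "opening": finger opening in m.
Only numpy, scipy, OpenCV 4.12 (cv2) and the standard library are available. Lean on these libraries where they do the work, as an engineer would, in place of code of your own. Each camera call takes 0.05 s, during which the arm holds its last target.

### The job

Lock the drill jig: turn its black winged knob slowly clockwise, seen from above, until you feel it drop into its hidden notch, then push the knob straight down until it is fully home. Then slide the steel latch fully in over the knob's flange and let go. Never force anything: if the knob will not go down under a light push, it is not at the notch.

Things in the scene. Friction and masses are not known exactly. Their poses are not given: they have to be found in the camera images.
- jig: Drill jig, fixed to the bench: steel base plate 100 x 245 x 10 mm; aluminium drum (radius 40 mm, top at 40 mm) hiding the index mechanism. Origin on the bench under the knob's vertical axis; z up; y from the knob toward the latch. Latch guide at y = 47 to 119 mm, 40 mm wide, 54 mm high; at y = -85 mm a 62 x 40 mm block, 50 mm high, with a steel bar through it along x.
- knob: The knob's turning part, on the drum's axis. Origin on the bench under the axis, z up, x along the black wing (its yaw is the wing's direction). Clockwise from above = falling yaw; it can turn 1.6 rad clockwise from its start. The hidden notch's centre lies 25 to 80 degrees clockwise of the start, elsewhere in each run. It can be turned past the notch and back.
- drum_top (a point): Centre of the drum's top face, on the knob's axis. How turning the knob feels: a steady drag of about 0.1 N m; from 8 degrees before the notch's centre the drag fades, then pulls the knob onward; past the centre up to about 0.4 N m resists for a few degrees. Let go within about 3 degrees of the centre, the knob centres itself. The cap goes down only within about 3 degrees of it.
- knob_grip (a point): Point on the knob's axis in the upper half of the black wing, 12 mm under the wing's top: where to grip. The wing is 38 mm long, 14 mm thick and 28 mm high and stands on a round steel flange (radius 36 mm, 6 mm thick) whose top is 16 mm below this point. It starts 72 mm above the bench and moves down with the cap. x along the wing.
- knob_top (a point): Centre of the top face of the black wing, on the axis; 84 mm above the bench at the start, 75 mm when fully home.
- cap (a joint): How far the knob's cap (flange and wing) is pressed down: 0 = up, 0.009 m = fully home. It slides with about 3 N of friction and stays where it is left. Away from the notch a pin stops it after 1.5 mm.
- latch_tab (a point): Centre of the upright steel thumb tab of the latch: 24 mm wide (jig x), 12 mm thick (jig y), 24 mm high, its centre 66 mm above the bench, at jig y = +94 mm when open. The flat strip it stands on is 54 mm above the bench at its top. Slide it toward the knob (jig -y) to close.
- latch (a joint): Travel of the latch toward the knob: 0 = open, 0.016 m = fully in, its strip over the flange. About 2 N of friction, no spring. With the cap up the flange blocks it after 3 mm; with the cap fully home it passes over the flange with 2 mm to spare.

How it is judged:
By the outcome, as a careful person would: the job done as asked, in the order asked, and still so for the second after the job is handed in, with the robot touching nothing.
It also fails if it takes over 72 s, if anything falls off the work surface, if the arm or the gripper's body presses on something with over 40 N, if the wrist force passes 120 N, or if a joint passes its speed limit or range.

## Working session

There is one attempt and no reset: what is moved stays moved. The work goes in short steps, Python scripts to look and compute and a tool call to move; the robot and the scene stay as the last step left them, time stands still between calls to the robot, and variables do not carry over. Pictures are saved under pics/ and viewed, and the job is handed in when it is done.

Besides the shell and the picture viewer there is one more tool, called after "Emit:" as name([rows], argument=value, ...), one row to a line, values as JSON. jog_arm: Moves the arm, as the interface text tells. Its arguments: {"type":"object","properties":{"motion":{"type":"array"},"squeeze":{"type":"number"}},"required":["motion"]}

```bash
ls; mkdir -p pics; cat > h.py <<'E'
import numpy as np, cv2
from rig import env, cams, workorder
def snap(n,f):
    im,d=cams.read_camera(n); cv2.imwrite('pics/'+f+'.png',im[:,:,::-1]); np.save('/tmp/'+f+'.npy',d); return im,d
def ray(n,u,v):
    p=cams.camera_params(n); R,_=cv2.Rodrigues(np.array(p['rvec'],float)); t=np.array(p['tvec'],float)
    x=(u-p['cx'])/p['fx']; y=(v-p['cy'])/p['fy']; a,b=x,y
    for _ in range(30):
        s=1+p['k1']*(a*a+b*b); a,b=x/s,y/s
    return -R.T@t, R.T@np.array([a,b,1.])
def onz(n,u,v,z):
    c,d=ray(n,u,v); return c+d*(z-c[2])/d[2]
def dep(n,u,v,d):
    c,r=ray(n,u,v); return c+r*d
E
python3 - <<'E'
from h import *
o=env.get_obs(); print(o)
for n in('side','top'):
    snap(n,n+'0'); print(cams.camera_params(n))
E
```

```text
pics
{'t': 0.0, 'joint_pos': array([-68.30788839,  30.77721462,  -0.25113324,  88.17091299,
         0.15031077,  61.1514887 ,  -4.07866007]), 'dq': array([ 0.04443335, -0.077761  ,  0.09113652,  0.05882591, -0.03189637,
       -0.03128358, -0.06124907]), 'joint_efforts': array([ 8.63882378e-04, -5.70990407e+01,  9.90929157e-01, -2.51604098e+01,
       -5.62554225e-02,  1.77226908e-02,  1.40850652e-04]), 'eef_pos': array([0.27947963, 0.58620754, 0.25984131]), 'tool_rot': array([[-9.02718610e-01,  4.30231066e-01, -5.83265348e-04],
       [ 4.30231426e-01,  9.02717151e-01, -1.63277164e-03],
       [-1.75945449e-04, -1.72487242e-03, -9.99998497e-01]]), 'wrist_force': array([-0.26717228,  0.22805874,  0.46629541]), 'torque': array([-0.0178226 , -0.05046112, -0.00697469]), 'opening': 0.08818143807960942}
{'fx': 421.5924325461227, 'fy': 421.5924325461227, 'cx': 279.19370365608904, 'cy': 210.23480980925032, 'k1': -0.09871167703722886, 'rvec': array([ 1.96086931, -0.62803331,  0.38781666]), 'tvec': array([-0.41270399,  0.22300997,  0.55913541])}
{'fx': 427.87062654843197, 'fy': 427.87062654843197, 'cx': 278.1271088249223, 'cy': 208.86881826728288, 'k1': 0.02734194550705553, 'rvec': array([ 2.20526788, -2.15316731,  0.06318417]), 'tvec': array([0.05642799, 0.56066841, 0.90672885])}
```

View pics/side0.png

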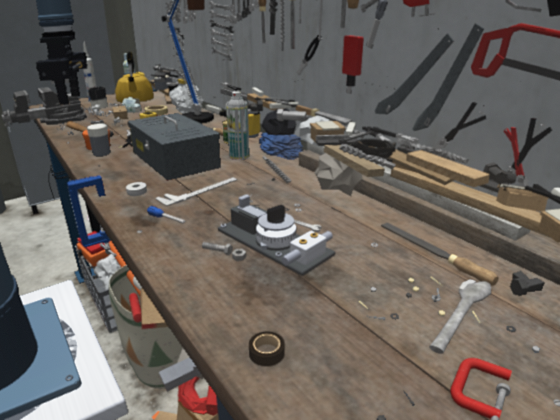

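View pics/top0.png

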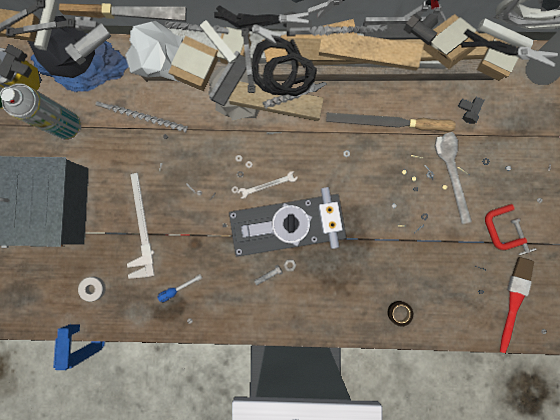

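```bash
python3 - <<'E'
import cv2
a=cv2.imread('pics/top0.png')[175:265,215:360]; b=cv2.imread('pics/side0.png')[185:280,205:345]
cv2.imwrite('pics/c0.png',cv2.resize(a,None,fx=5,fy=5,interpolation=cv2.INTER_CUBIC));cv2.imwrite('pics/c1.png',cv2.resize(b,None,fx=5,fy=5,interpolation=cv2.INTER_CUBIC))
E
```

```text
(no output)
```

View pics/c0.png

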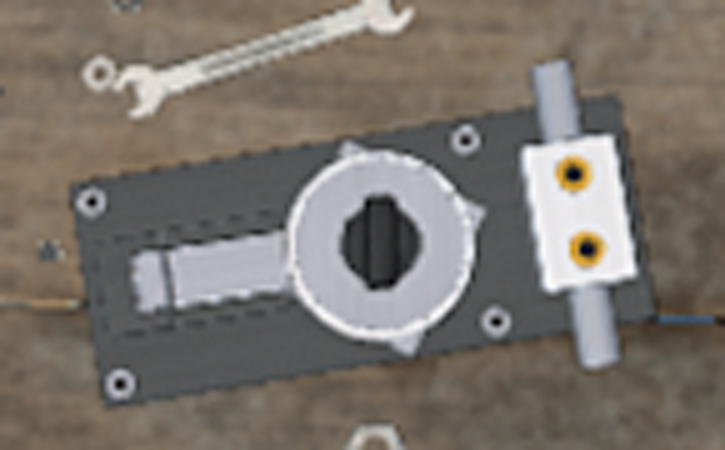

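View pics/c1.png

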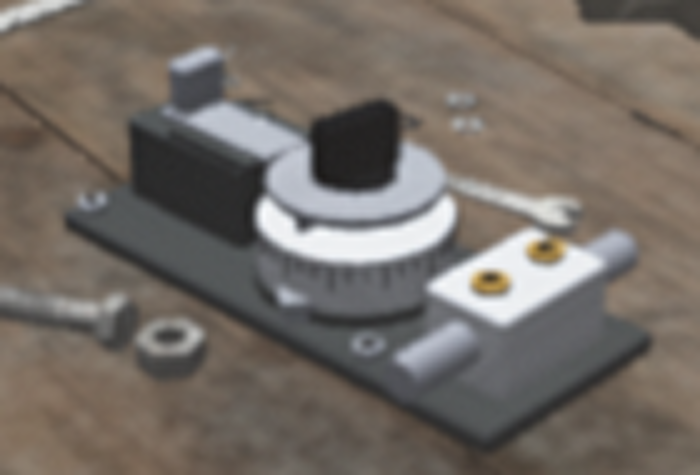

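```bash
python3 - <<'E'
from h import *
f=lambda c,o:(c+.5)/5-.5+o
T=lambda x,y,z:onz('top',f(x,215),f(y,175),z)
S=lambda x,y,z:onz('side',f(x,205),f(y,185),z)
P=[T(x,y,.01) for x,y in((72,185),(618,97),(660,318),(105,405))]
for p in P:print(p)
a=P[0]-P[1]+P[3]-P[2]; print('jig y dir',np.degrees(np.arctan2(a[1],a[0])))
print('center plate',np.mean(P,0))
print('flange',T(381,245,.056),'wing top',T(379,242,.084))
print('wing ends',T(379,194,.084),T(381,290,.084))
print('tab',T(147,281,.078),'block',T(580,213,.05))
print('side: wing ends',S(318,123,.084),S(380,100,.084),S(355,112,.084),'flange',S(355,178,.056),'tab top',S(196,60,.078))
im=cv2.imread('pics/top0.png').astype(int); m=(im.max(2)<75).astype(np.uint8); m[:,:270]=0;m[:,310:]=0;m[:205]=0;m[242:]=0
n,l,s,c=cv2.connectedComponentsWithStats(m); print(s,c)
print('\n'.join(' '.join('%3d'%v for v in r) for r in im[208:240,278:306].max(2)))
E
```

```text
[0.55135023 0.17743741 0.01      ]
[ 0.59561253 -0.06082598  0.01      ]
[ 0.49947544 -0.08041027  0.01      ]
[0.45585983 0.15993317 0.01      ]
jig y dir 100.4042984480096
center plate [0.52557451 0.04903358 0.01      ]
flange [0.52659327 0.04227569 0.056     ] wing top [0.52675127 0.04358089 0.084     ]
wing ends [0.5460882  0.04401145 0.084     ] [0.50749734 0.04234973 0.084     ]
tab [0.50895014 0.13703945 0.078     ] block [ 0.54218262 -0.04063898  0.05      ]
side: wing ends [0.51264791 0.04454351 0.084     ] [0.54423228 0.04715739 0.084     ] [0.52993232 0.04410211 0.084     ] flange [0.52835153 0.04201581 0.056     ] tab top [0.51086488 0.13338414 0.078     ]
[[     0      0    560    420 234981]
 [   270    205      1      1      1]
 [   296    205      1      1      1]
 [   280    207      1      1      1]
 [   299    206      1      1      1]
 [   309    206      1      1      1]
 [   275    209      3      3      3]
 [   302    208      1      1      1]
 [   306    212      2      2      2]
 [   284    214     15     19    194]
 [   271    219      1      2      2]
 [   
[... 3601 characters left out ...]
 192 190 191 190 187 184 207
182 194 190 193 191 190 191 191 187 189 196 196 197 199 197 194 196 194 191 191 192 190 189 190 188 183 207 240
187 194 191 193 191 190 191 191 186 187 191 189 191 190 191 190 193 191 193 190 190 191 189 188 186 203 244 225
237 219 187 192 191 190 190 192 186 186 191 187 188 190 190 188 192 192 192 190 190 191 186 194 217 237 229 128
220 243 222 202 188 188 189 191 187 187 191 188 187 191 190 188 192 192 191 190 187 188 194 225 246 231 122  53
137 221 249 233 213 192 188 189 186 187 190 187 187 191 189 188 191 190 191 183 195 192 193 246 220 135  51  76
 82 126 190 235 243 221 183 185 184 184 188 187 186 187 186 186 191 188 193 217 234 237 221 195 119  56  77  87
```

Emit:
jog_arm([
  [[-0.038,-0.032,0,0,0,0,0],[-0.038,-0.032,0,0,0,0,0],[-0.038,-0.032,0,0,0,0,0],[-0.038,-0.032,0,0,0,0,0],[-0.038,-0.032,0,0,0,0,0]],
])

```text
t: 0.72
eef_pos: [0.3828, 0.3588, 0.2605]
tool_rot: [[-0.903, 0.43, -0.0], [0.43, 0.903, -0.0], [0.0, -0.0, -1.0]]
wrist_force: [0.3, -0.4, -0.4]
opening: 0.0884
```

```bash
python3 - <<'E'
from h import *
d=np.load('/tmp/top0.npy')
for v in range(212,236,2):
    print(v,' '.join('%3.0f'%(1000*dep('top',u,v,d[v,u])[2]) for u in range(276,306)))
E
```

```text
212  40  37  57  55  55  56  56  58  56  58  55  59  56  55  56  56  58  54  54  55  58  57  59  57  57  58  57  59  56  40
214  39  57  57  57  56  54  53  57  56  56  57  57  86  84  86  83  84  81  81  54  55  56  57  55  54  54  55  57  54  56
216  55  53  54  56  54  54  55  58  58  56  55  58  83  86  85  84  84  84  82  55  55  56  56  57  57  57  56  55  57  55
218  53  57  57  56  57  55  54  55  54  63  60  61  85  84  84  82  84  87  82  60  61  59  53  56  55  57  58  54  55  58
220  55  53  56  55  58  56  56  54  62  57  59  62  82  84  83  84  84  83  84  61  58  59  59  59  57  57  56  56  58  57
222  56  55  57  55  57  55  58  59  60  58  59  60  82  84  83  85  84  85 945  58  57  62  59  55  55  58  55  55  56  56
224  54  54  56  59  53  56  56  57  57  59  58  56  82  85  85  83  84  82  81  57  58  60  58  56  53  54  54  57  54  56
226  55  55  57  58  53  58  59  55  58  59  60  59  81  85  84  84  85  84  82  57  59  61  59  52  55  54  57  55  58  58
228  56  57  56  57  56  55  59  57  55  58  59  60  80  84  83  80  86  83  84  58  56  61  55  56  54  56  57  52  57  58
230  56  55  58  58  54  57  55  54  58  57  56  58  83  85  85  86  83  83  83  57  54  55  58  56  55  54  56  57  55  54
232  36  55  56  56  56  56  57  57  54  57  57  58  57  68  82  77  76  77  57  57  56  59  54  57  56  56  56  57  57  55
234  39  41  56  55  58  55  56  59  55  54  56  58  58  56  57  57  57  55  55  56  57  55  53  56  56  57  54  57  56  41
```

```bash
python3 - <<'E'
from h import *
d=np.load('/tmp/top0.npy'); pts=[];uv=[]
for v in range(210,236):
  for u in range(282,300):
    z=dep('top',u,v,d[v,u])[2]
    if .074<z<.095: uv.append((u,v)); pts.append(onz('top',u,v,.084)[:2])
p=np.array(pts); uv=np.array(uv); print(p.mean(0), uv.mean(0), (p.max(0)+p.min(0))/2)
w,V=np.linalg.eigh(np.cov(p.T)); a=V[:,1]; print(np.degrees(np.arctan(a[1]/a[0])),np.sqrt(12*w))
E
```

```text
[0.52719909 0.04236888] [291.0078125 222.796875 ] [0.52685519 0.0424073 ]
1.6266094146277534 [0.01377679 0.03781819]
```

Emit:
jog_arm([
  [[-0.038,-0.032,0,0,0,0,0],[-0.038,-0.032,0,0,0,0,0],[-0.038,-0.032,0,0,0,0,0],[-0.038,-0.032,0.01,0,0,0,0],[-0.038,-0.032,0.02,0,0,0,0]],
])

```text
t: 1.35
eef_pos: [0.486, 0.1331, 0.2309]
tool_rot: [[-0.903, 0.43, 0.002], [0.43, 0.903, 0.001], [-0.001, 0.001, -1.0]]
wrist_force: [1.3, -0.7, 0.6]
opening: 0.0882
```

Emit:
jog_arm([
  [[-0.0386,-0.0326,0.02,0,0,0,0],[-0.0387,-0.0326,0.02,0,0,0,0],[0,0,0.02,0,0,-9.2,0],[0,0,0.02,0,0,-9.2,0],[0,0,0,0,0,-9.1,0]],
])

```text
t: 1.98
eef_pos: [0.5253, 0.042, 0.1489]
tool_rot: [[-0.999, -0.04, -0.004], [-0.04, 0.999, -0.001], [0.004, -0.0, -1.0]]
wrist_force: [-0.6, -0.8, 0.3]
opening: 0.0881
```

Emit:
jog_arm([
  [[0,0,0,0,0,0,0],[0,0,0,0,0,0,0]],
])

```text
t: 2.22
eef_pos: [0.5269, 0.0423, 0.1509]
tool_rot: [[-0.999, -0.032, 0.0], [-0.032, 0.999, 0.0], [-0.0, 0.0, -1.0]]
wrist_force: [0.1, 0.2, -0.0]
opening: 0.0881
```

```bash
python3 - <<'E'
from h import *
o=env.get_obs(); print(o['eef_pos'],o['joint_pos'],o['wrist_force'],o['torque']);R=o['tool_rot'];print(R)
print(R.T@(np.array([.5272,.0425,.0855])-o['eef_pos']))
im,d=snap('side','s1');cv2.imwrite('pics/s1c.png',cv2.resize(im[150:290,190:360,::-1],None,fx=4,fy=4))
E
```

```text
[0.52686762 0.04225501 0.15086211] [-12.11064454  27.80088075   3.36046434 111.58674002  -2.40781626
  40.66141277  84.52733939] [ 0.14550806  0.16597042 -0.00924674] [ 0.04515766 -0.00843591 -0.04139952]
[[-9.99485380e-01 -3.20764056e-02  2.81035972e-04]
 [-3.20763840e-02  9.99485417e-01  8.09028481e-05]
 [-2.83486428e-04  7.18465961e-05 -9.99999957e-01]]
[-0.00032153  0.00022951  0.06536222]
```

View pics/s1c.png

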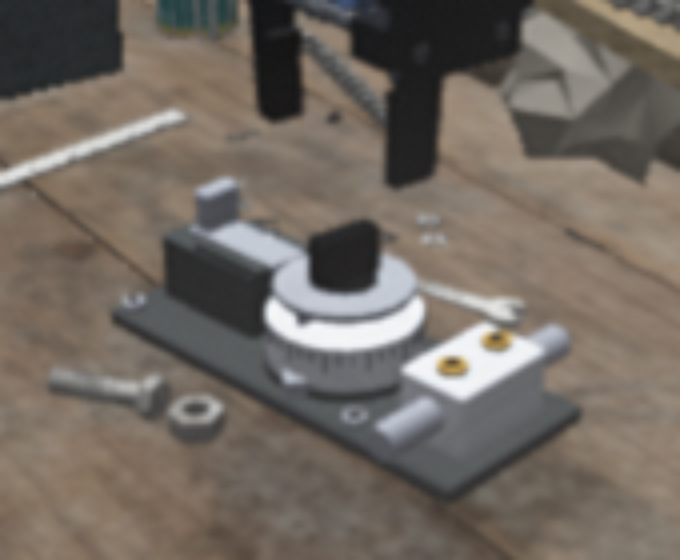

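Emit:
jog_arm([
  [[-0.0003,0.0002,0.025,0,0,0,0.5],[0,0,0.025,0,0,0,0.5],[0,0,0.012,0,0,0,0.5],[0,0,0.0034,0,0,0,0.5],[0,0,0,0,0,0,0.6]],
], squeeze=15)

```text
t: 2.9
eef_pos: [0.5274, 0.0426, 0.0858]
tool_rot: [[-0.999, -0.035, 0.001], [-0.035, 0.999, 0.0], [-0.001, 0.0, -1.0]]
wrist_force: [0.1, 0.0, 0.4]
opening: 0.0404
```

Emit:
jog_arm([
  [[0,0,0,0,0,0,0.7],[0,0,0,0,0,0,0.8],[0,0,0,0,0,0,0.9],[0,0,0,0,0,0,1]],
])

```text
t: 3.4
eef_pos: [0.5273, 0.0433, 0.0857]
tool_rot: [[-0.999, -0.036, 0.001], [-0.036, 0.999, 0.001], [-0.001, 0.001, -1.0]]
wrist_force: [-0.7, 2.8, 2.2]
opening: 0.0141
```

Emit:
jog_arm([
  [[0,0.0008,0,0,0,0,1],[0,0,0,0,0,1,1],[0,0,0,0,0,1,1],[0,0,0,0,0,1,1],[0,0,0,0,0,1,1]],
], squeeze=35)

```text
t: 4.03
eef_pos: [0.5273, 0.0434, 0.0854]
tool_rot: [[-0.999, 0.036, 0.001], [0.036, 0.999, 0.0], [-0.001, 0.0, -1.0]]
wrist_force: [0.8, 2.3, 2.3]
opening: 0.0136
```

```bash
cat > r.py <<'E'
from h import *
o=env.get_obs();R=o['tool_rot'];print('t',round(o['t'],2),'yaw %.2f'%np.degrees(np.arctan2(R[1,1],R[0,1])),np.round(o['eef_pos'],4),'F',np.round(o['wrist_force'],2),'M',np.round(o['torque'],3),o['opening'].round(4),'j7eff',round(o['joint_efforts'][6],3))
E
python3 r.py
```

```text
Traceback (most recent call last):
  File "r.py", line 2, in <module>
    o=env.get_obs();R=o['tool_rot'];print('t',round(o['t'],2),'yaw %.2f'%np.degrees(np.arctan2(R[1,1],R[0,1])),np.round(o['eef_pos'],4),'F',np.round(o['wrist_force'],2),'M',np.round(o['torque'],3),o['opening'].round(4),'j7eff',round(o['joint_efforts'][6],3))
                                                                                                                                                                                                     ^^^^^^^^^^^^^^^^^^
AttributeError: 'float' object has no attribute 'round'
```

```bash
sed -i "s/o\['opening'\].round(4)/round(o['opening'],4)/" r.py; python3 r.py
```

```text
t 4.03 yaw 87.96 [0.5273 0.0434 0.0854] F [0.79 2.33 2.34] M [ 0.533 -0.184  0.17 ] 0.0136 j7eff -0.069
```

Emit:
jog_arm([
  [[0,0,0,0,0,2,1],[0,0,0,0,0,2,1],[0,0,0,0,0,2,1],[0,0,0,0,0,2,1],[0,0,0,0,0,2,1]],
])

```text
t: 4.65
eef_pos: [0.5272, 0.0436, 0.0854]
tool_rot: [[-0.978, 0.21, 0.0], [0.21, 0.978, 0.0], [-0.0, 0.0, -1.0]]
wrist_force: [2.3, 5.2, 1.0]
opening: 0.0136
```

```bash
python3 r.py
```

```text
t 4.65 yaw 77.90 [0.5272 0.0436 0.0854] F [2.29 5.22 1.02] M [ 0.944 -0.391  0.221] 0.0136 j7eff 0.069
```

Emit:
jog_arm([
  [[0,0.0012,0,0,0,0,1],[0,0,0,0,0,1,1],[0,0,0,0,0,1,1]],
])

```text
t: 5.03
eef_pos: [0.5273, 0.0439, 0.0853]
tool_rot: [[-0.97, 0.243, -0.0], [0.243, 0.97, -0.001], [-0.0, -0.001, -1.0]]
wrist_force: [1.8, 0.3, 2.7]
opening: 0.0134
```

```bash
python3 r.py
```

```text
t 5.03 yaw 75.93 [0.5273 0.0439 0.0853] F [1.77 0.29 2.68] M [ 0.084 -0.374  0.172] 0.0134 j7eff -0.04
```

Emit:
jog_arm([
  [[0,0,0,0,0,1,1],[0,0,0,0,0,1,1],[0,0,0,0,0,1,1]],
])

```text
t: 5.4
eef_pos: [0.5273, 0.044, 0.0853]
tool_rot: [[-0.956, 0.294, 0.0], [0.294, 0.956, -0.0], [-0.0, -0.0, -1.0]]
wrist_force: [2.0, 0.3, 2.6]
opening: 0.0134
```

```bash
python3 r.py
```

```text
t 5.4 yaw 72.92 [0.5273 0.044  0.0853] F [2.04 0.29 2.62] M [-0.198 -0.351  0.213] 0.0134 j7eff -0.025
```

Emit:
jog_arm([
  [[0,0,0,0,0,1,1],[0,0,0,0,0,1,1],[0,0,0,0,0,0,1]],
])

```text
t: 5.78
eef_pos: [0.5273, 0.0441, 0.0853]
tool_rot: [[-0.945, 0.326, 0.0], [0.326, 0.945, -0.0], [-0.0, -0.0, -1.0]]
wrist_force: [1.9, -0.7, 2.3]
opening: 0.0138
```

```bash
python3 r.py
```

```text
t 5.78 yaw 70.97 [0.5273 0.0441 0.0853] F [ 1.86 -0.73  2.26] M [-0.449 -0.424  0.065] 0.0138 j7eff -0.123
```

Emit:
jog_arm([
  [[0,0,0,0,0,1,1],[0,0,0,0,0,1,1],[0,0,0,0,0,0,1]],
])

```text
t: 6.15
eef_pos: [0.5273, 0.0442, 0.0853]
tool_rot: [[-0.933, 0.359, 0.0], [0.359, 0.933, -0.0], [-0.0, -0.0, -1.0]]
wrist_force: [2.3, -1.5, 1.7]
opening: 0.0134
```

```bash
python3 r.py
```

```text
t 6.15 yaw 68.98 [0.5273 0.0442 0.0853] F [ 2.32 -1.55  1.69] M [-0.656 -0.44  -0.006] 0.0134 j7eff -0.07
```

Emit:
jog_arm([
  [[0,0,0,0,0,1,1],[0,0,0,0,0,0,1]],
])

```text
t: 6.4
eef_pos: [0.5273, 0.0442, 0.0853]
tool_rot: [[-0.927, 0.375, 0.0], [0.375, 0.927, -0.0], [-0.0, -0.0, -1.0]]
wrist_force: [2.2, -3.2, 2.6]
opening: 0.0136
```

```bash
python3 r.py
```

```text
t 6.4 yaw 67.98 [0.5273 0.0442 0.0853] F [ 2.21 -3.17  2.61] M [-0.727 -0.453 -0.023] 0.0136 j7eff -0.051
```

Emit:
jog_arm([
  [[0,0,0,0,0,1,1],[0,0,0,0,0,0,1]],
])

```text
t: 6.65
eef_pos: [0.5273, 0.0443, 0.0853]
tool_rot: [[-0.92, 0.391, 0.0], [0.391, 0.92, -0.0], [-0.0, -0.0, -1.0]]
wrist_force: [1.7, -3.3, 1.4]
opening: 0.0138
```

```bash
python3 r.py
```

```text
t 6.65 yaw 66.98 [0.5273 0.0443 0.0853] F [ 1.69 -3.3   1.39] M [-0.797 -0.489 -0.069] 0.0138 j7eff -0.035
```

Emit:
jog_arm([
  [[0,0,0,0,0,1,1],[0,0,0,0,0,0,1]],
])

```text
t: 6.9
eef_pos: [0.5273, 0.0443, 0.0853]
tool_rot: [[-0.913, 0.407, 0.0], [0.407, 0.913, -0.0], [-0.0, -0.0, -1.0]]
wrist_force: [2.3, -3.3, 0.6]
opening: 0.0134
```

```bash
python3 r.py
```

```text
t 6.9 yaw 65.98 [0.5273 0.0443 0.0853] F [ 2.28 -3.32  0.6 ] M [-0.853 -0.505 -0.037] 0.0134 j7eff -0.03
```

Emit:
jog_arm([
  [[-0.001,-0.0006,0,0,0,1,1],[0,0,0,0,0,0,1]],
])

```text
t: 7.15
eef_pos: [0.5274, 0.0442, 0.0852]
tool_rot: [[-0.907, 0.422, -0.001], [0.422, 0.907, 0.001], [0.001, 0.0, -1.0]]
wrist_force: [0.6, -0.7, 2.1]
opening: 0.0137
```

```bash
python3 r.py
```

```text
t 7.15 yaw 65.03 [0.5274 0.0442 0.0852] F [ 0.63 -0.75  2.1 ] M [-0.217 -0.143 -0.009] 0.0137 j7eff -0.055
```

Emit:
jog_arm([
  [[0,0,0,0,0,1,1],[0,0,0,0,0,0,1]],
])

```text
t: 7.4
eef_pos: [0.5275, 0.0442, 0.0852]
tool_rot: [[-0.899, 0.438, -0.001], [0.438, 0.899, 0.001], [0.001, 0.0, -1.0]]
wrist_force: [-0.3, 0.9, 2.5]
opening: 0.0136
```

```bash
python3 r.py
```

```text
t 7.4 yaw 64.05 [0.5275 0.0442 0.0852] F [-0.26  0.94  2.5 ] M [ 0.07  -0.02   0.119] 0.0136 j7eff -0.183
```

Emit:
jog_arm([
  [[0,0,0,0,0,1,1],[0,0,0,0,0,0,1]],
])

```text
t: 7.65
eef_pos: [0.5276, 0.0441, 0.0852]
tool_rot: [[-0.891, 0.453, -0.001], [0.453, 0.891, 0.0], [0.001, 0.0, -1.0]]
wrist_force: [-1.0, 2.1, 3.0]
opening: 0.0139
```

```bash
python3 r.py
```

```text
t 7.65 yaw 63.04 [0.5276 0.0441 0.0852] F [-1.    2.11  2.96] M [0.38  0.09  0.206] 0.0139 j7eff -0.277
```

Emit:
jog_arm([
  [[0,0,0,0,0,1,1],[0,0,0,0,0,0,1]],
])

```text
t: 7.9
eef_pos: [0.5276, 0.0441, 0.0852]
tool_rot: [[-0.883, 0.469, -0.001], [0.469, 0.883, 0.0], [0.001, 0.0, -1.0]]
wrist_force: [-1.1, 2.9, 2.0]
opening: 0.0139
```

```bash
python3 r.py
```

```text
t 7.9 yaw 62.05 [0.5276 0.0441 0.0852] F [-1.08  2.95  1.98] M [0.681 0.218 0.355] 0.0139 j7eff -0.403
```

Emit:
jog_arm([
  [[0,0,0,0,0,1,1],[0,0,0,0,0,0,1]],
])

```text
t: 8.15
eef_pos: [0.5277, 0.0441, 0.0852]
tool_rot: [[-0.875, 0.484, -0.001], [0.484, 0.875, 0.0], [0.001, 0.0, -1.0]]
wrist_force: [-0.6, 5.2, 0.3]
opening: 0.0138
```

```bash
python3 r.py
```

```text
t 8.15 yaw 61.05 [0.5277 0.0441 0.0852] F [-0.6   5.23  0.35] M [1.018 0.353 0.456] 0.0138 j7eff -0.531
```

Emit:
jog_arm([
  [[0,0,0,0,0,-1.5,1],[0,0,0,0,0,-2,1],[0,0,0,0,0,0,1]],
])

```text
t: 8.52
eef_pos: [0.5276, 0.0439, 0.0852]
tool_rot: [[-0.903, 0.43, -0.001], [0.43, 0.903, 0.001], [0.001, 0.0, -1.0]]
wrist_force: [-2.3, 4.9, 0.0]
opening: 0.0139
```

```bash
python3 r.py
```

```text
t 8.53 yaw 64.50 [0.5276 0.0439 0.0852] F [-2.28  4.88  0.02] M [ 1.105  0.391 -0.066] 0.0139 j7eff 0.134
```

Emit:
jog_arm([
  [[0,0,0,0,0,0,0.82],[0,0,0,0,0,0,0.7],[0,0,0,0,0,0,0.7]],
])

```text
t: 8.9
eef_pos: [0.5282, 0.0425, 0.0854]
tool_rot: [[-0.902, 0.431, 0.0], [0.431, 0.902, -0.001], [-0.001, -0.001, -1.0]]
wrist_force: [-0.1, -0.2, 0.5]
opening: 0.0263
```

```bash
python3 r.py
```

```text
t 8.9 yaw 64.45 [0.5282 0.0425 0.0854] F [-0.13 -0.22  0.47] M [-0.029  0.012 -0.047] 0.0263 j7eff -0.001
```

Emit:
jog_arm([
  [[0,0,0,0,0,0,0.9],[0,0,0,0,0,0,1],[0,0,0,0,0,0,1]],
])

```text
t: 9.28
eef_pos: [0.5283, 0.0437, 0.0854]
tool_rot: [[-0.903, 0.43, 0.001], [0.43, 0.903, 0.0], [-0.001, 0.0, -1.0]]
wrist_force: [2.1, 0.8, -0.5]
opening: 0.0137
```

```bash
python3 r.py
```

```text
t 9.28 yaw 64.53 [0.5283 0.0437 0.0854] F [ 2.14  0.84 -0.46] M [ 0.198 -0.221  0.016] 0.0137 j7eff 0.023
```

Emit:
jog_arm([
  [[0,0,0.001,0,0,0,1],[0,0,0.001,0,0,0,1],[0,0,0.001,0,0,0,1],[0,0,0,0,0,0,1]],
])

```text
t: 9.78
eef_pos: [0.5282, 0.0437, 0.0823]
tool_rot: [[-0.903, 0.43, 0.001], [0.43, 0.903, 0.0], [-0.0, 0.0, -1.0]]
wrist_force: [2.2, 1.9, 0.2]
opening: 0.0132
```

```bash
python3 r.py
```

```text
t 9.78 yaw 64.52 [0.5282 0.0437 0.0823] F [2.17 1.86 0.17] M [ 0.307 -0.39  -0.052] 0.0132 j7eff 0.023
```

Emit:
jog_arm([
  [[0,0,0.001,0,0,0,1],[0,0,0.001,0,0,0,1],[0,0,0.001,0,0,0,1]],
])

```text
t: 10.15
eef_pos: [0.5283, 0.0437, 0.0794]
tool_rot: [[-0.903, 0.43, 0.001], [0.43, 0.903, 0.0], [-0.001, 0.0, -1.0]]
wrist_force: [3.1, 2.6, 2.0]
opening: 0.0139
```

```bash
python3 r.py
```

```text
t 10.15 yaw 64.52 [0.5283 0.0437 0.0794] F [3.06 2.63 2.  ] M [ 0.405 -0.435  0.014] 0.0139 j7eff 0.017
```

Emit:
jog_arm([
  [[0,0,0.001,0,0,0,1],[0,0,0.001,0,0,0,1],[0,0,0.001,0,0,0,1]],
])

```text
t: 10.52
eef_pos: [0.5284, 0.0437, 0.0768]
tool_rot: [[-0.903, 0.43, 0.001], [0.43, 0.903, 0.0], [-0.001, 0.001, -1.0]]
wrist_force: [-0.4, 2.5, 16.4]
opening: 0.0142
```

```bash
python3 r.py
```

```text
t 10.53 yaw 64.52 [0.5284 0.0437 0.0768] F [-0.42  2.54 16.38] M [ 0.412  0.106 -0.028] 0.0142 j7eff 0.016
```

Emit:
jog_arm([
  [[0,0,0.0005,0,0,0,1],[0,0,0,0,0,0,1]],
])

```text
t: 10.78
eef_pos: [0.5284, 0.0436, 0.0768]
tool_rot: [[-0.903, 0.43, 0.001], [0.43, 0.903, 0.0], [-0.0, 0.001, -1.0]]
wrist_force: [-0.0, 2.2, 13.0]
opening: 0.0136
```

```bash
python3 r.py
```

```text
t 10.78 yaw 64.52 [0.5284 0.0436 0.0768] F [-0.02  2.22 13.02] M [ 0.416  0.133 -0.009] 0.0136 j7eff 0.018
```

Emit:
jog_arm([
  [[0,0,-0.0005,0,0,0,0.8],[0,0,0,0,0,0,0.6],[0,0,-0.02,0,0,0,0.5],[0,0,-0.04,0,0,0,0.5],[0,0,-0.02,0,0,0,0.5]],
])

```text
t: 11.4
eef_pos: [0.5278, 0.043, 0.1574]
tool_rot: [[-0.902, 0.431, 0.0], [0.431, 0.902, -0.0], [-0.0, -0.0, -1.0]]
wrist_force: [0.6, -0.1, 0.4]
opening: 0.0441
```

Emit:
jog_arm([
  [[0.0276,0.038,0,0,0,0,0.5],[0.0276,0.038,0,0,0,-9,0.5],[0,0,0,0,0,-9,0.5],[0,0,0,0,0,-9,0.5],[0,0,0,0,0,-9,0.5]],
])

```text
t: 12.02
eef_pos: [0.5099, 0.1353, 0.1556]
tool_rot: [[-0.982, -0.188, -0.002], [-0.188, 0.982, -0.001], [0.002, -0.001, -1.0]]
wrist_force: [0.1, 0.2, 0.1]
opening: 0.0441
```

Emit:
jog_arm([
  [[0,0,0,0,0,0,0.5],[0,0,0,0,0,0,0.5]],
])

```text
t: 12.28
eef_pos: [0.5104, 0.1355, 0.156]
tool_rot: [[-0.984, -0.179, -0.001], [-0.179, 0.984, -0.0], [0.001, -0.0, -1.0]]
wrist_force: [-0.6, 0.5, -0.1]
opening: 0.0441
```

```bash
python3 r.py; python3 - <<'E'
from h import *
im,d=snap('top','t2'); im2,d2=snap('side','s2')
cv2.imwrite('pics/t2c.png',cv2.resize(im[170:270,210:360,::-1],None,fx=5,fy=5)); cv2.imwrite('pics/s2c.png',cv2.resize(im2[150:290,190:360,::-1],None,fx=4,fy=4))
z=np.array([[dep('top',u,v,d[v,u])[2] for u in range(280,304)] for v in range(211,236)])*1000
b=z[(z>66)&(z<95)]; print('wingtop',np.median(b),len(b), 'flange',np.median(z[(z>40)&(z<56.5)]),np.histogram(z,bins=range(30,100,3)))
E
```

```text
t 12.28 yaw 100.32 [0.5104 0.1355 0.156 ] F [-0.62  0.54 -0.07] M [ 0.031  0.011 -0.016] 0.0441 j7eff 0.017
wingtop 75.13683580420683 38 flange 47.59083270641135 (array([  0,   0,   0,   1,  14, 116,  69,  15,   3,   0,   0,   0,   0,
         4,  15,  19,   0,   0,   0,   0,   0,   0,   0]), array([30, 33, 36, 39, 42, 45, 48, 51, 54, 57, 60, 63, 66, 69, 72, 75, 78,
       81, 84, 87, 90, 93, 96, 99]))
```

View pics/t2c.png

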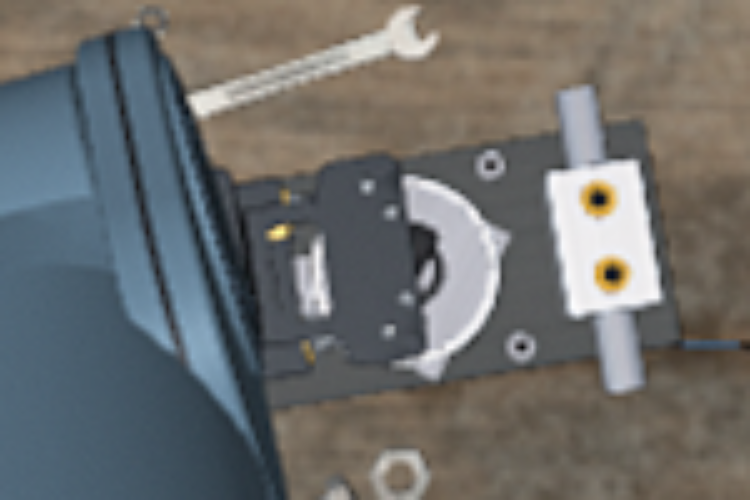

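View pics/s2c.png

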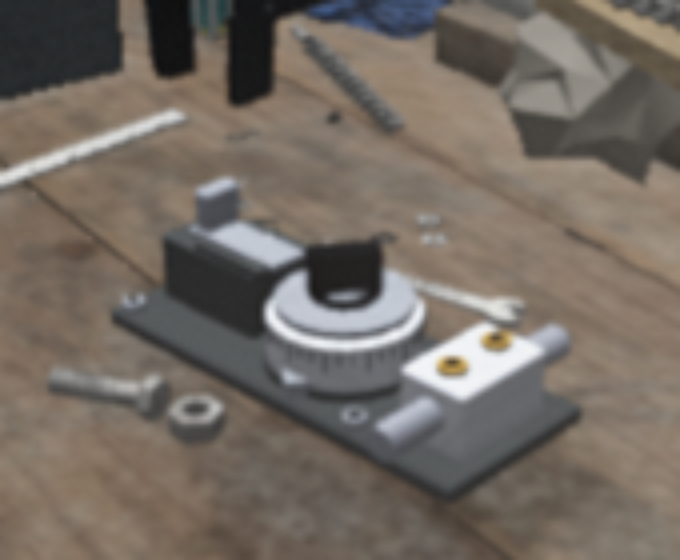

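The cap is home: the depth image puts the wing top at 75 mm and the flange at about 47 mm. The latch tab at side-crop (217,205) is still open, so I'll go down over it next.

Emit:
jog_arm([
  [[0,0,0.03,0,0,0,0.5],[0,0,0.03,0,0,0,0.5],[0,0,0.012,0,0,0,0.5],[0,0,0.003,0,0,0,0.5],[0,0,0,0,0,0,0.5]],
], squeeze=15)

```text
t: 13.0
eef_pos: [0.5113, 0.136, 0.0819]
tool_rot: [[-0.983, -0.182, 0.001], [-0.182, 0.983, 0.0], [-0.001, 0.0, -1.0]]
wrist_force: [-0.6, 0.5, -0.1]
opening: 0.0436
```

Emit:
jog_arm([
  [[0,0,0,0,0,0,0.7],[0,0,0,0,0,0,0.85],[0,0,0,0,0,0,0.95],[0,0,0,0,0,0,1]],
])

```text
t: 13.5
eef_pos: [0.511, 0.1358, 0.0815]
tool_rot: [[-0.983, -0.183, 0.0], [-0.183, 0.983, -0.0], [-0.0, -0.0, -1.0]]
wrist_force: [-0.2, 0.1, 1.4]
opening: 0.0119
```

```bash
python3 r.py
```

```text
t 13.5 yaw 100.52 [0.511  0.1358 0.0815] F [-0.22  0.12  1.42] M [0.027 0.031 0.039] 0.0119 j7eff -0.076
```

Gripped, opening 12 mm. I'll slide the latch toward the knob along tool -y.

Emit:
jog_arm([
  [[0,-0.002,0,0,0,0,1],[0,-0.003,0,0,0,0,1],[0,-0.003,0,0,0,0,1],[0,-0.003,0,0,0,0,1],[0,0,0,0,0,0,1]],
])

```text
t: 14.12
eef_pos: [0.5131, 0.1244, 0.0815]
tool_rot: [[-0.983, -0.182, 0.0], [-0.182, 0.983, -0.0], [-0.0, -0.0, -1.0]]
wrist_force: [0.0, 0.4, 5.0]
opening: 0.0119
```

```bash
python3 r.py
```

```text
t 14.12 yaw 100.48 [0.5131 0.1244 0.0815] F [0.01 0.42 5.  ] M [0.088 0.106 0.076] 0.0119 j7eff -0.052
```

Emit:
jog_arm([
  [[0,-0.002,0,0,0,0,1],[0,-0.002,0,0,0,0,1],[0,-0.001,0,0,0,0,1],[0,0,0,0,0,0,1]],
])

```text
t: 14.62
eef_pos: [0.514, 0.1201, 0.0815]
tool_rot: [[-0.983, -0.182, 0.0], [-0.182, 0.983, 0.0], [-0.0, -0.0, -1.0]]
wrist_force: [-1.2, 2.3, 4.7]
opening: 0.0118
```

```bash
python3 r.py
```

```text
t 14.62 yaw 100.51 [0.514  0.1201 0.0815] F [-1.19  2.3   4.66] M [0.303 0.244 0.052] 0.0118 j7eff -0.061
```

Emit:
jog_arm([
  [[0,-0.001,0,0,0,0,1],[0,-0.001,0,0,0,0,1],[0,0,0,0,0,0,1]],
])

```text
t: 15.0
eef_pos: [0.5139, 0.12, 0.0815]
tool_rot: [[-0.983, -0.184, 0.0], [-0.184, 0.983, 0.002], [-0.0, 0.002, -1.0]]
wrist_force: [-2.1, 5.3, 6.0]
opening: 0.0119
```

```bash
python3 r.py
```

```text
t 15.0 yaw 100.59 [0.5139 0.12   0.0815] F [-2.05  5.32  5.99] M [1.179 0.364 0.002] 0.0119 j7eff -0.026
```

Emit:
jog_arm([
  [[0,0,0,0,0,0,0.85],[0,0,0,0,0,0,0.7],[0,0,0,0,0,0,0.65],[0,0,-0.015,0,0,0,0.65],[0,0,-0.03,0,0,0,0.65]],
])

```text
t: 15.62
eef_pos: [0.5134, 0.1175, 0.1267]
tool_rot: [[-0.983, -0.182, -0.002], [-0.182, 0.983, -0.001], [0.002, -0.001, -1.0]]
wrist_force: [0.1, -0.2, 0.1]
opening: 0.0309
```

Emit:
jog_arm([
  [[0,0,-0.05,0,0,0,0.65],[0,0.04,-0.04,0,0,0,0.65],[0,0.06,0,0,0,0,0.65],[0,0.06,0,0,0,0,0.65],[0,0.06,0,0,0,0,0.65]],
])

```text
t: 16.25
eef_pos: [0.4738, 0.3358, 0.2176]
tool_rot: [[-0.983, -0.182, 0.001], [-0.182, 0.983, 0.0], [-0.001, 0.0, -1.0]]
wrist_force: [1.5, -0.8, 0.5]
opening: 0.0307
```

```bash
python3 r.py; python3 - <<'E'
from h import *
im,d=snap('top','t3'); im2,d2=snap('side','s3')
cv2.imwrite('pics/t3c.png',cv2.resize(im[170:270,210:360,::-1],None,fx=5,fy=5)); cv2.imwrite('pics/s3c.png',cv2.resize(im2[150:290,190:360,::-1],None,fx=4,fy=4))
z=np.array([[dep('top',u,v,d[v,u])[2] for u in range(280,304)] for v in range(211,236)])*1000
b=z[(z>66)&(z<95)]; print('wingtop',np.median(b),len(b))
P=[]
for v in range(205,250):
  for u in range(235,285):
    if .071<dep('top',u,v,d[v,u])[2]<.09: P.append(onz('top',u,v,.078))
P=np.array(P); print('tab',len(P),P.mean(0) if len(P) else 0)
ax=np.array([.5275,.0428]); 
if len(P): print('jig y',(P.mean(0)[:2]-ax)@[-.1805,.9836])
E
```

```text
t 16.25 yaw 100.47 [0.4738 0.3358 0.2176] F [ 1.51 -0.78  0.55] M [ 0.07  -0.059  0.064] 0.0307 j7eff 1.024
wingtop 74.8540101850903 123
tab 68 [0.51360461 0.11848517 0.078     ]
jig y 0.0769520519962023
```

View pics/t3c.png

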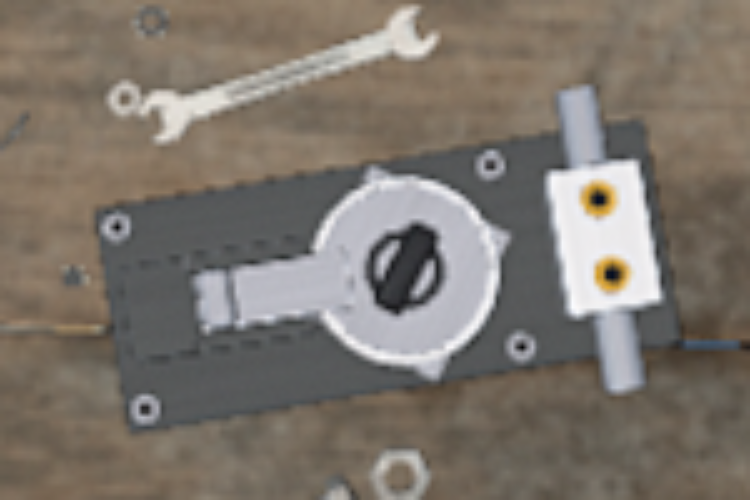

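View pics/s3c.png

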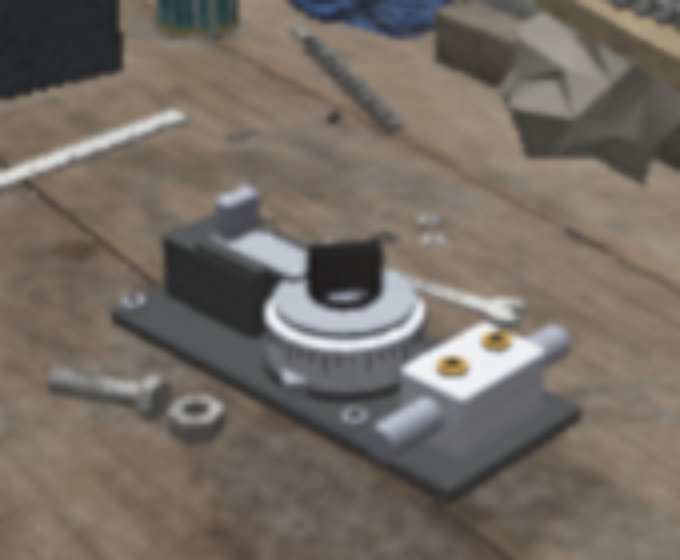

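Emit:
jog_arm([
  [[0,0,0,0,0,0,0.65],[0,0,0,0,0,0,0.65],[0,0,0,0,0,0,0.65]],
])

```text
t: 16.73
eef_pos: [0.4747, 0.3329, 0.2166]
tool_rot: [[-0.984, -0.18, 0.0], [-0.18, 0.984, -0.001], [-0.0, -0.001, -1.0]]
wrist_force: [0.2, -0.5, 0.3]
opening: 0.0308
```

```bash
python3 -c "
from rig import workorder
print(workorder.close_job())"
```

```text
the job is handed in; nothing more can be done
None
```

The jig is locked and the job was handed in at about t = 16.7 s, well inside the 72 s limit.

- **Turning:** I turned the knob slowly clockwise until the torque faded and then rose to about 0.46 N m. That put me about 3.5° past the notch's centre, so I turned back to about 27° from the start. I opened the fingers so the knob could centre itself, then gripped it again.
- **Pressing down:** The cap went down under a light push of about 2 N, then met a firm stop at 13–16 N. I then let go of it.
- **Latch:** I gripped the tab and slid it 16 mm to its stop. A further small push gave about 5 N and no movement. Then I released it and backed the arm away.

**Last checks:**
- The wing top read 74.9 mm (home is 75 mm).
- The top view shows the latch strip over the flange.
- The tab centre measured 77 mm along the jig's y axis (expected 78 mm).
- The latch travel measured by camera was about 19 mm, against 16 mm from the arm. I put that down to camera error, since the stop was clearly felt.
- The gripper was touching nothing.

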